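# Build the sieve stack on the shaker

## Robot

A 6-joint arm with a two-finger parallel gripper is mounted at the origin on a cart in front of the work surface, level with it; the furniture and walls round the work are solid. World frame = base frame: x ahead of the robot, y to its left, z up, the work surface at z = 0. Lengths are in m, angles in rad, forces in N, time in s.
With the tool pointing down it reaches from about 0.375 to 0.9 m from the base axis. Payload 3.1 kg.
Tool frame: the origin (TCP) lies on the centre line of the jaws, within the pads' length; the fingertips stand robot.tip_reach ahead of it and the grasp point (between the pads) lies 8 mm behind it (robot.tip_reach is the distance from the TCP to the fingertips, in m); z points along the fingers, y is the line along which they close (so a half turn about z gives the same grasp; the last joint's range is limited). The gripper opens to 87 mm and grips with 3 to 60 N. Pads are 19 mm wide; open, the fingers measure 117 mm over their backs; the gripper's body (75 mm by 190 mm) begins 51 mm behind the grasp point.
Start: joints at [-1.302, 0.527, 1.433, -0, 1.181, -0.178], TCP at [0.27, -0.564, 0.213] pointing down, gripper open.
Joint ranges: [-3.08, 3.08], [-0.75, 2.2], [0.22, 2.44], [-1.43, 4.57], [0, 2.65], [-2.85, 2.85]. Speed limits (rad/s): [2.79, 2.79, 3.14, 3.14, 3.14, 3.14].

## Interface

Orientations are given as a unit quaternion [x, y, z, w].
In Python, from rig import robot gives the robot as it stands.
- The arm moves only by the tool jog_arm, never from a script. Its argument "motion" is one flat list of numbers, 7 for each row, row after row: the shift along the tool's x, y, z scaled (see below), then the turn, a rotation vector about the tool's x, y, z scaled (see below), then the gripper's target within -1 to 1 (shut at 1, half-way at 0, fully open at -1). In form: [x, y, z, rx, ry, rz, hand, x, y, z, rx, ry, rz, hand, ...]. A call has 1 to 12 rows; each row shifts and turns the commanded pose from where the row before left it, along the tool's axes as they then stand; what a row does not reach is not made up. The controller multiplies each number of a shift by 4 cm and each number of a turn by 4 degrees. A row lasts 1/8 s, in which the tool goes at most 62.5 mm and 10.7 degrees, less where a joint would pass 70% of its speed; a pose out of reach is approached as far as the arm can. A call with a number of a shift or a turn outside -1 to 1 is refused whole. A call with a gripper value outside its range is refused whole. The fingers move at their own pace and stop on an object; "grip_force" is the grip in N (left out, the last holds). Time passes only in rows, so rows that do not move let the fingers close. It gives the time, the measured TCP pose, the force, the opening and the grip force at its end, in the units of the state.
- robot.get_obs(): the state, without advancing time (a new reading comes with each control period).
- robot.camera(name): name is "side" or "top" or "wrist"; returns the picture (384x512x3 uint8, blue, green, red); there is no depth.
- robot.calibration(name): a dict with "fx", "fy", "cx", "cy" (pixels), "R" (3x3) and "t" (3): a world point X has camera coordinates R X + t; the wrist camera has in their place "T_tool_cam" (4x4, takes a point from camera to tool coordinates, whose origin is the TCP and whose axes are the flange's). Camera axes: x right, y down, z forward; pixel columns grow to the right and rows downward; lengths in m; the calibration is good to about 2 mm. The wrist camera is an equidistant fisheye: a pixel r from the principal point sees the ray r / f radians off the axis. A picture is of the moment at which its call begins: read the wrist's pose just before it. calibration takes no time and is no camera call.
- robot.hand_in(): hands the job in; it is judged then, once.
The state is a dict: "time": time; "q": joint angles; "joint_velocities": joint speeds; "joint_torque": joint torques, N m; "position": TCP position; "tool_rot": TCP orientation; "ft_force": force on the tool from outside, world axes, zero at the start; "moment": the same for the moment, N m; "grip_width": finger opening in m; "grip_force": force on a finger pad.
Only numpy, scipy, OpenCV 4.12 (cv2) and the standard library are available. Lean on these libraries where they do the work, as an engineer would, in place of code of your own. Each camera call takes 0.05 s, during which the arm holds its last target. There are 200 camera calls.

## Task

Set up the nesting sieves on the grey shaker for grading casting grain: the fine sieve (blue) in the shaker's pan, the medium one (green) on it, the coarse one (red) on that and the lid on top, each seated fully home in the one below. One sieve stands in the wooden stall behind the amber jar; stand the jar, keeping it upright, in the middle of the white enamel dish. Leave the brass spirit lamp alone.

Things in the scene. Friction and masses are not known exactly. Their poses are not given: they have to be found in the camera images.
- fine_mid (a point): Fine (closest mesh) sieve: round, steel below, blue rim above, 56 mm across, 38 mm high, 0.13 kg, loose. Point: on its axis, half-way up (19 mm above its underside). The lowest 8 mm is a foot 45 mm across (39 at its bottom) that enters the 50 mm mouth of the part below till the shoulder sits on that rim: pitch 30 mm. Grip across the outside, fingertips above the shoulder, so as not to catch the part below
- medium_mid (a point): Medium sieve: round, steel below, green rim above, 56 mm across, 38 mm high, 0.13 kg, loose. Point: on its axis, half-way up (19 mm above its underside). The lowest 8 mm is a foot 45 mm across (39 at its bottom) that enters the 50 mm mouth of the part below till the shoulder sits on that rim: pitch 30 mm. Grip across the outside, fingertips above the shoulder, so as not to catch the part below
- coarse_mid (a point): Coarse (widest mesh) sieve: round, steel below, red rim above, 56 mm across, 38 mm high, 0.13 kg, loose. Point: on its axis, half-way up (19 mm above its underside). The lowest 8 mm is a foot 45 mm across (39 at its bottom) that enters the 50 mm mouth of the part below till the shoulder sits on that rim: pitch 30 mm. Grip across the outside, fingertips above the shoulder, so as not to catch the part below
- lid_mid (a point): lid of the sieves: aluminium disc 56 mm across with an upright black knob 21 mm thick, 41 mm high in all, 0.09 kg, loose. Point: on its axis, half-way up (20.5 mm above its underside). From below: 8 mm foot like the sieves', disc from 8 to 16 mm (its underside rests on the rim below), knob from 16 to 41 mm; grip the knob
- pan_rim (a point): centre of the top rim of the receiving pan on the sieve shaker, 42 mm above the bench, z up. The shaker is a grey square box 110 x 110 mm, 28 mm high, fixed to the bench, with the steel pan on top: 58 mm outside, 50 mm mouth, 14 mm high; the foot of the first sieve goes into this mouth
- stall: open wooden stall, fixed: two cheeks 150 mm long (along x), 10 thick, 36 high, 72 mm apart (along y), no floor. Origin on the bench at the middle. A sieve stands 36 mm to +x of the origin, too near the cheeks for fingers: grip it along the stall's x. The amber jar starts 32 mm to -x of the origin, where one finger has to go
- jar_mid (a point): amber glass jar with a black cap, loose: body 60 mm across up to 62 mm, cap 52 mm across from 62 mm to the top at 80 mm, about 0.16 kg. The point is on its axis, half-way up (40 mm above its underside, z up); grip the cap
- dish: shallow white enamel dish, 154 mm across the rim, 20 mm high, fixed to the bench; flat floor 3 mm above the bench and about 96 mm across. Origin on the bench under its middle, z up
- lamp_mid (a point): brass spirit lamp, a loose bystander, round belly 72 mm across, 71 mm high; the point is on its axis 31 mm above the bench. It is to stay where it stands
Things that resemble listed ones, but are neither listed nor needed, are in the scene too. Leave any purple look-alike of the part that bears jar_mid alone.

How it is judged:
At the end, for the whole second after the job is handed in: Blue sieve in the pan, green on blue, red on green, lid on red: each centred on the part below within 5 mm, seated within 3.5 mm, level within 0.1 rad; jar upright on the dish floor within 25 mm of its centre; lamp within 20 mm of its start; all released and at rest (horizontal distance between fine_mid and pan_rim below 0.005 m and z of fine_mid in the frame of pan_rim between 0.0075 and 0.0145 m and angle between each of fine_mid, medium_mid, coarse_mid, lid_mid, jar_mid's own z axis and vertical below 0.1 rad and linear speed of each of fine, medium, coarse, lid, jar below 0.02 m/s and horizontal distance between medium_mid and fine_mid below 0.005 m and z of medium_mid in the frame of fine_mid between 0.0265 and 0.0335 m and horizontal distance between coarse_mid and medium_mid below 0.005 m and z of coarse_mid in the frame of medium_mid between 0.0265 and 0.0335 m and horizontal distance between lid_mid and coarse_mid below 0.005 m and z of lid_mid in the frame of coarse_mid between 0.028 and 0.035 m and horizontal distance between jar_mid and dish below 0.025 m and z of jar_mid in the frame of dish between 0.037 and 0.049 m and distance of lamp_mid from where it was at the start of the episode below 0.02 m); the robot touches nothing.
It fails at once if the amber jar is tipped (more than 0.6 rad) (angle between jar_mid's own z axis and vertical above 0.6 rad).
It fails at once if the spirit lamp is displaced by more than 30 mm or tipped (distance of lamp_mid from where it was at the start of the episode above 0.03 m or angle between lamp_mid's own z axis and vertical above 0.4 rad).
It also fails if it takes over 144 s, if anything falls off the work surface, if the arm or the gripper's body presses on something with over 40 N, if the wrist force passes 120 N, or if a joint passes its speed limit or range.

## Working session

There is one attempt and no reset: what is moved stays moved. The work goes in short steps, Python scripts to look and compute and a tool call to move; the robot and the scene stay as the last step left them, time stands still between calls to the robot, and variables do not carry over. Pictures are saved under pics/ and viewed, at most 14 in all, crops included, and the job is handed in when it is done.

Besides the shell and the picture viewer there is one more tool, called by a JSON object that holds its "method" and its "body", one argument or row to a line. jog_arm: Moves the arm, as the interface text tells. Shifts and turns lie within -1 to 1; 1 stands for 4 cm of shift or 4 degrees of turn. Its arguments: {"type":"object","properties":{"motion":{"type":"array","items":{"type":"number"}},"grip_force":{"type":"number"}},"required":["motion"]}

```bash
ls; mkdir -p pics; python3 - <<'E'
from rig import robot
import cv2,numpy as np
print(robot.get_obs(), robot.tip_reach)
for n in("top","side","wrist"):
    cv2.imwrite(f"pics/{n}0.png",robot.camera(n)); print(n,robot.calibration(n))
E
```

```text
pics
{'time': 0.0, 'q': array([-1.30251441e+00,  5.28474320e-01,  1.43390276e+00, -2.82054359e-06,
        1.18140931e+00, -1.78523028e-01]), 'joint_velocities': array([ 0.00024208, -0.00157625, -0.00020061,  0.0006263 , -0.00083158,
       -0.00187038]), 'joint_torque': array([ 2.47139214e-03, -4.40028334e+01, -1.76593333e+01,  6.35309145e-02,
        5.82491315e-02, -1.61283820e-04]), 'position': array([ 0.26986258, -0.56289612,  0.21246652]), 'tool_rot': array([ 9.75148576e-01,  2.21549208e-01, -5.05130292e-05, -1.09570337e-03]), 'ft_force': array([-0.47357258, -0.87043891,  0.23273933]), 'moment': array([-0.07038162,  0.003628  ,  0.00680714]), 'grip_force': 0.0, 'grip_width': 0.08672873175896215} 0.011
top {'fx': 405.71349695543233, 'fy': 405.71349695543233, 'cx': 253.82625697596512, 'cy': 186.89713317379014, 'R': array([[-0.02303267, -0.99966401, -0.0118898 ],
       [-0.99284164,  0.02426642, -0.11694708],
       [ 0.11719631,  0.00911108, -0.99306697]]), 't': array([0.02277518, 0.50725319, 1.20785547])}
side {'fx': 417.6176328244503, 'fy': 417.6176328244503, 'cx': 256.92042411422676, 'cy': 196.7848663163752, 'R': array([[ 0.96835993, -0.2495447 ,  0.00254594],
       [-0.0927513 , -0.36935565, -0.92464782],
       [ 0.23168132,  0.89515576, -0.38081481]]), 't': array([-0.49790446,  0.11260935,  1.10773224])}
wrist {'fx': 297.3186396354542, 'fy': 297.3186396354542, 'cx': 249.96980189126518, 'cy': 195.44969841837937, 'T_tool_cam': array([[ 5.69729361e-04, -9.55108767e-01, -2.96254821e-01,
         8.19827254e-02],
       [ 9.99999745e-01,  4.16734268e-04,  5.79577616e-04,
        -1.14714022e-05],
       [-4.30100126e-04, -2.96255076e-01,  9.55108761e-01,
        -1.72026657e-01],
       [ 0.00000000e+00,  0.00000000e+00,  0.00000000e+00,
         1.00000000e+00]])}
```

View pics/top0.png

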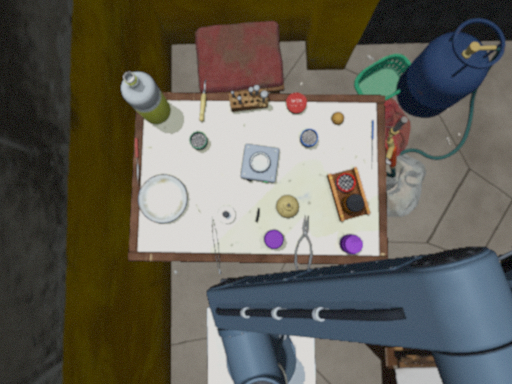

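View pics/side0.png

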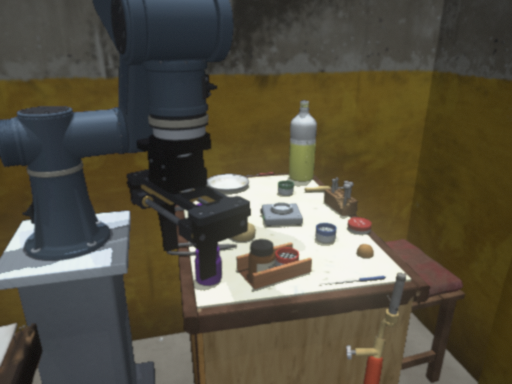

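The top view shows the dish at (163,198), lid near (228,215), green at (199,141), blue at (309,138), shaker at (260,163), lamp at (287,206), stall around (348,193) with red and the jar, plus two purple look-alikes. The arm clears the work, so I'll enlarge it.

```bash
python3 - <<'E'
import cv2
im=cv2.imread("pics/top0.png")
c=im[95:255,132:390]
c=cv2.resize(c,None,fx=3.1,fy=3.1,interpolation=cv2.INTER_CUBIC)
for u in range(140,390,20): cv2.putText(c,str(u),(int((u+.5-132)*3.1),8),0,.3,(0,0,255)); cv2.line(c,(int((u+.5-132)*3.1),8),(int((u+.5-132)*3.1),14),(0,0,255))
for v in range(100,255,20): cv2.putText(c,str(v),(0,int((v+.5-95)*3.1)),0,.3,(0,0,255))
print(c.shape);cv2.imwrite("pics/top0c.png",c)
E
```

```text
(496, 800, 3)
```

View pics/top0c.png

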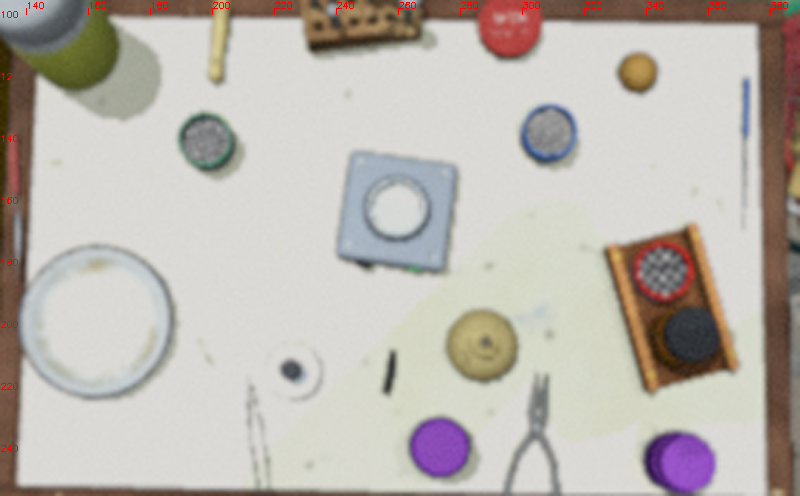

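The crop shows: green rim centre (208,141), blue (549,133), red (664,271), jar cap (691,334), pan rim (398,208), dish (97,321), lid knob (291,369), lamp (482,345), and the stall's cheek corners. Next: turn these into positions.

```bash
cat > h.py <<'E'
from rig import robot
import cv2,numpy as np
from scipy.spatial.transform import Rotation as Rn
def pt(n,u,v,z):
    """top/side pixel -> world point at height z"""
    c=robot.calibration(n);d=c["R"].T@np.array([(u-c["cx"])/c["fx"],(v-c["cy"])/c["fy"],1]);o=-c["R"].T@c["t"]
    return o+d*(z-o[2])/d[2]
def wray(p,u,v,z):
    """wrist fisheye pixel -> world point at height z; p=obs"""
    c=robot.calibration("wrist");x=(u-c["cx"])/c["fx"];y=(v-c["cy"])/c["fy"];r=np.hypot(x,y)+1e-12
    d=np.array([np.sin(r)*x/r,np.sin(r)*y/r,np.cos(r)]);T=c["T_tool_cam"];R=Rn.from_quat(p["tool_rot"]).as_matrix()
    d=R@T[:3,:3]@d;o=p["position"]+R@T[:3,3];return o+d*(z-o[2])/d[2]
def wpix(p,X):
    c=robot.calibration("wrist");T=c["T_tool_cam"];R=Rn.from_quat(p["tool_rot"]).as_matrix()
    q=T[:3,:3].T@(R.T@(np.asarray(X)-p["position"])-T[:3,3]);r=np.hypot(q[0],q[1]);t=np.arctan2(r,q[2])
    return np.array([c["cx"],c["cy"]])+c["fx"]*t*q[:2]/(r+1e-12)
def ang(p):
    m=Rn.from_quat(p["tool_rot"]).as_matrix();return np.degrees(np.arctan2(m[1,0],m[0,0]))
def go(X,Y,Z,a=None):
    """print turn and scaled shift (in tool axes AFTER the turn, and before) to TCP goal; a=tool-x world angle deg"""
    p=robot.get_obs();R=Rn.from_quat(p["tool_rot"]).as_matrix();d=np.array([X,Y,Z])-p["position"]
    a0=ang(p);a=a0 if a is None else a;G=Rn.from_euler("z",a,degrees=True).as_matrix()@np.diag([1.,-1,-1])
    rv=np.degrees(Rn.from_matrix(R.T@G).as_rotvec())
    print("t",round(p["time"],2),"pos",p["position"].round(4),"ang",a0.round(2),"w",round(p["grip_width"],4),"F",p["ft_force"].round(1))
    print(" turn/4:",(rv/4).round(2)," shift/4cm in goal axes:",(G.T@d/.04).round(3)," in current axes:",(R.T@d/.04).round(3))
E
python3 - <<'E'
from h import *
P=dict(green=(208,141,.038),blue=(549,133,.038),red=(664,271,.038),cap=(691,334,.08),pan=(398,208,.042),dish=(97,321,.02),disc=(296,370,.016),knob=(291,369,.041),lamp=(482,345,.05),purple=(680,462,.08),c1=(612,248,.036),c2=(694,228,.036),c3=(735,368,.036),c4=(650,390,.036))
W={}
for k,(a,b,z) in P.items():
    W[k]=pt("top",132+(a+.5)/3.1-.5,95+(b+.5)/3.1-.5,z);print(k,W[k].round(3),round(np.hypot(*W[k][:2]),3))
m=lambda a,b:(W[a]+W[b])/2
f=m('c1','c2')-m('c3','c4');print("stall mid",m('c1','c3'),m('c2','c4'),"len",np.linalg.norm(f),"w",np.linalg.norm(W['c1']-W['c2']),"ang",np.degrees(np.arctan2(f[1],f[0])))
E
```

```text
green [0.656 0.177 0.038] 0.679
blue [ 0.655 -0.161  0.038] 0.675
red [ 0.515 -0.268  0.038] 0.58
cap [ 0.449 -0.281  0.08 ] 0.53
pan [ 0.583 -0.01   0.042] 0.583
dish [0.481 0.291 0.02 ] 0.562
disc [0.428 0.095 0.016] 0.438
knob [0.427 0.097 0.041] 0.438
lamp [ 0.446 -0.087  0.05 ] 0.454
purple [ 0.331 -0.265  0.08 ] 0.424
c1 [ 0.539 -0.219  0.036] 0.582
c2 [ 0.557 -0.3    0.036] 0.632
c3 [ 0.418 -0.332  0.036] 0.534
c4 [ 0.399 -0.249  0.036] 0.471
stall mid [ 0.47863352 -0.27568225  0.036     ] [ 0.47789694 -0.2747124   0.036     ] len 0.1423779342848316 w 0.08311695279941987 ang 12.755954427764092
```

View pics/wrist0.png

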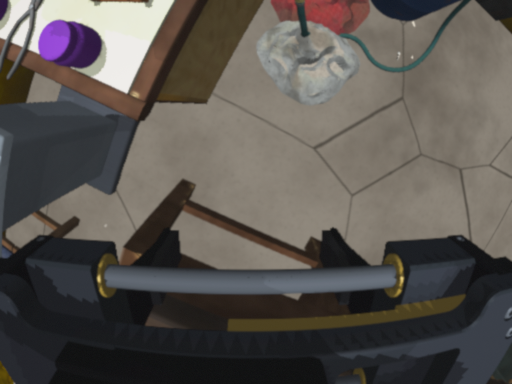

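The wrist view shows only the floor and the table corner with a purple jar, so the tool is off the table. The measurements agree: red and the jar are where the stall's middle and its 12.8° heading put them. I'll keep tool x at about 103° for every pick, so the fingers close along the stall. The jar goes first.

{"method": "jog_arm", "body": {
  "motion": [0.885, -0.55, 0, 0, 0, 0, -1, 0.885, -0.55, 0, 0, 0, 0, -1, 0.885, -0.55, 0, 0, 0, 0, -1, 0.885, -0.55, 0, 0, 0, 0, -1, 0.885, -0.55, 0, 0, 0, 0, -1, 0.885, -0.55, 0, 0, 0, 0, -1, 0.885, -0.55, 0, 0, 0, 0, -1, 0.885, -0.55, 0, 0, 0, 0, -1, 0, 0, 0, 0, 0, -1, -1, 0, 0, 0, 0, 0, -1, -1, 0, 0, 0, 0, 0, -1, -1, 0, 0, 0, 0, 0, -1, -1],
  "grip_force": 15
}}

```text
time: 1.65
position: [0.4493, -0.2823, 0.2132]
tool_rot: [0.934, 0.356, -0.0, -0.0]
ft_force: [-0.4, 0.3, -1.2]
grip_width: 0.0868
grip_force: 0.0
```

{"method": "jog_arm", "body": {
  "motion": [0, 0, 0, 0, 0, -1, -1, 0, 0, 0, 0, 0, -1, -1, 0, 0, 0, 0, 0, -1, -1, 0, 0, 0, 0, 0, -1, -1, 0, 0, 0, 0, 0, -1, -1, 0, 0, 0, 0, 0, -1, -1, 0, 0, 0, 0, 0, -1, -1, 0, 0, 0, 0, 0, -1, -1, 0, 0, 0, 0, 0, -1, -1, 0, 0, 0, 0, 0, -1, -1, 0, 0, 0, 0, 0, -1, -1, 0, 0, 0, 0, 0, -1, -1]
}}

```text
time: 3.15
position: [0.4492, -0.2823, 0.2132]
tool_rot: [0.709, 0.705, 0.0, -0.0]
ft_force: [-0.4, 0.3, -0.1]
grip_width: 0.087
grip_force: 0.0
```

{"method": "jog_arm", "body": {
  "motion": [0, 0, 0, 0, 0, -1, -1, 0, 0, 0, 0, 0, -1, -1, 0, 0, 0, 0, 0, -1, -1, 0, 0, 0, 0, 0, -0.3, -1, 0, 0, 0, 0, 0, 0, -1]
}}

```text
time: 3.78
position: [0.4493, -0.2824, 0.2133]
tool_rot: [0.624, 0.781, 0.0, -0.0]
ft_force: [-1.2, 0.2, -0.2]
grip_width: 0.0872
grip_force: 0.0
```

```bash
python3 - <<'E'
from h import *
go(.4475,-.2815,.074,103)
p=robot.get_obs();cv2.imwrite("pics/w1.png",robot.camera("wrist"))
for X in([.4475,-.2815,.08],[.513,-.268,.038],[.478,-.275,.036]):print(wpix(p,X).round(1))
print("bottle base",pt("side",303,180,0))
E
```

```text
t 3.77 pos [ 0.4493 -0.2824  0.2133] ang 102.76 w 0.0872 F [-1.2  0.2 -0.2]
 turn/4: [-0.   -0.   -0.06]  shift/4cm in goal axes: [ 0.033 -0.04   3.483]  in current axes: [ 0.032 -0.039  3.483]
[248.2 182.6]
[303.6 175. ]
[274.3 173.7]
bottle base [0.76147756 0.28074441 0.        ]
```

View pics/w1.png

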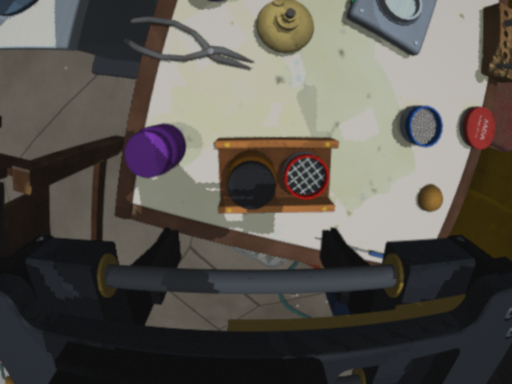

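The wrist view shows the cap centred at (251,185) and the red rim at (306,176), both within about 2 mm of the estimates. The tool is already centred on the jar, so I'll descend and grip it.

{"method": "jog_arm", "body": {
  "motion": [0, 0, 0.7, 0, 0, 0, -1, 0, 0, 0.7, 0, 0, 0, -1, 0, 0, 0.7, 0, 0, 0, -1, 0, 0, 0.7, 0, 0, 0, -1, 0, 0, 0.4, 0, 0, 0, -1, 0, 0, 0.28, 0, 0, 0, -1, 0, 0, 0, 0, 0, 0, -1, 0, 0, 0, 0, 0, 0, 1, 0, 0, 0, 0, 0, 0, 1, 0, 0, 0, 0, 0, 0, 1, 0, 0, 0, 0, 0, 0, 1, 0, 0, 0, 0, 0, 0, 1],
  "grip_force": 15
}}

```text
time: 5.32
position: [0.4494, -0.2825, 0.0744]
tool_rot: [0.624, 0.782, -0.0, 0.0]
ft_force: [-0.2, 0.3, 1.0]
grip_width: 0.0449
grip_force: 0.0
```

```bash
python3 - <<'E'
from h import *
go(.481,.291,.079+.1)
E
```

```text
t 5.33 pos [ 0.4494 -0.2825  0.0744] ang 102.8 w 0.0449 F [-0.2  0.3  1. ]
 turn/4: [0. 0. 0.]  shift/4cm in goal axes: [13.807  3.947 -2.616]  in current axes: [13.807  3.947 -2.618]
```

```bash
python3 - <<'E'
from h import *
p=robot.get_obs();im=robot.camera("wrist");cv2.imwrite("pics/w2.png",im)
c=robot.camera("side")[190:310,170:350];cv2.imwrite("pics/s2.png",np.hstack([cv2.resize(im,(480,360)),cv2.resize(c,(320,360))]))
print(p["grip_width"],robot.get_obs()["grip_width"],robot.get_obs()["grip_force"])
E
```

```text
0.04494978422111945 0.036882054525186704 0.0
```

View pics/s2.png

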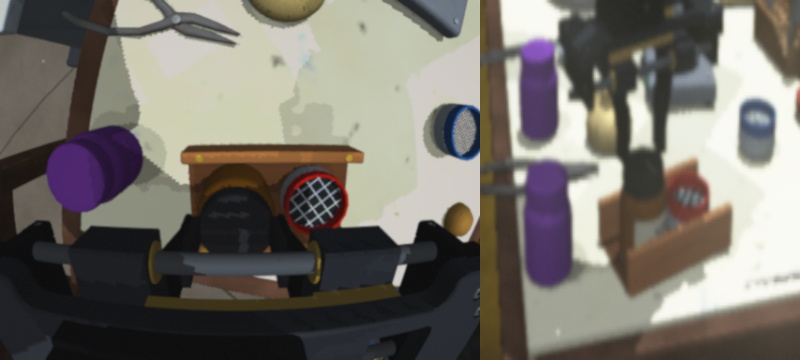

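```bash
python3 - <<'E'
from h import *
p=robot.get_obs();im=robot.camera("wrist");c2=robot.camera("side")
print(p["grip_width"],p["grip_force"],robot.get_obs()["grip_width"],robot.get_obs()["grip_force"])
print(wpix(p,p["position"]),wpix(p,p["position"]-[0,0,.011]))
c=robot.calibration("side");q=c["R"]@(p["position"]-[0,0,.011])+c["t"];print(q[:2]/q[2]*c["fx"]+[c["cx"],c["cy"]])
f=np.clip(im.astype(float)*2.2,0,255).astype(np.uint8)[160:300,160:340];g=np.clip(c2.astype(float)*2,0,255).astype(np.uint8)[200:290,210:310]
cv2.imwrite("pics/s3.png",np.hstack([cv2.resize(f,(440,342),interpolation=2),cv2.resize(g,(360,342),interpolation=2)]))
E
```

```text
0.036882054525186704 0.0 0.028914845893870115 0.0
[249.35718615 237.79629968] [249.39741633 230.79864457]
[260.47351668 248.95390795]
```

View pics/s3.png

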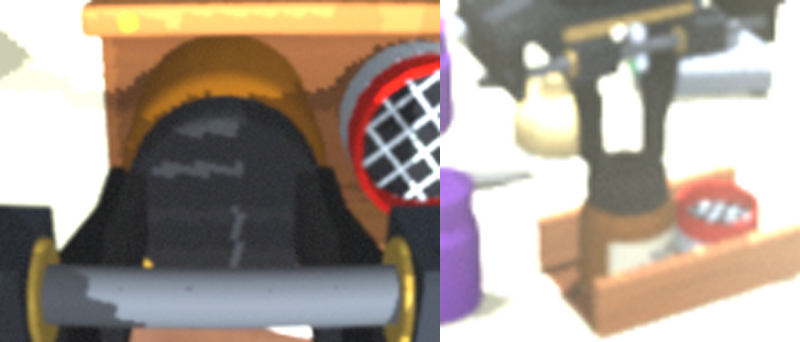

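The images don't settle whether the cap is between the pads, so I'll let the fingers finish closing and read the result.

{"method": "jog_arm", "body": {
  "motion": [0, 0, 0, 0, 0, 0, 1, 0, 0, 0, 0, 0, 0, 1, 0, 0, 0, 0, 0, 0, 1]
}}

```text
time: 5.9
position: [0.4494, -0.2825, 0.0742]
tool_rot: [0.624, 0.782, 0.0, -0.0]
ft_force: [-0.6, 0.6, 0.3]
grip_width: 0.0024
grip_force: 0.0
```

```bash
python3 - <<'E'
from h import *
p=robot.get_obs();print(p["grip_width"],p["grip_force"],p["ft_force"],p["position"])
im=robot.camera("wrist");c2=robot.camera("side")
f=np.clip(im.astype(float)*4,0,255).astype(np.uint8)[160:280,180:320];g=np.clip(c2.astype(float)*4,0,255).astype(np.uint8)[205:280,220:300]
cv2.imwrite("pics/s4.png",np.hstack([cv2.resize(f,(400,342),interpolation=0),cv2.resize(g,(365,342),interpolation=0)]))
E
```

```text
0.00243569958084074 0.0 [-0.59129299  0.61996126  0.29296299] [ 0.44942602 -0.28253369  0.07423444]
```

View pics/s4.png

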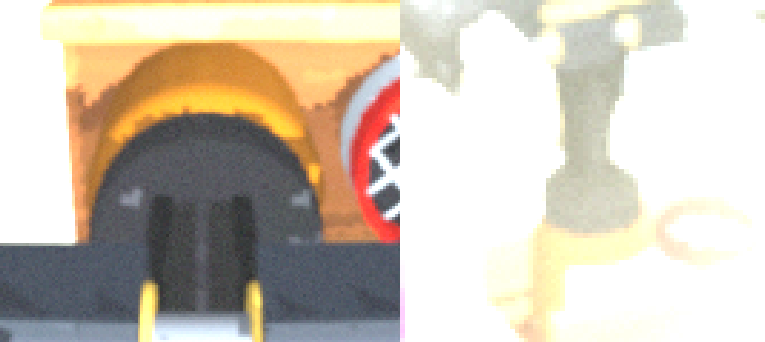

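The fingers closed fully just above the cap top, so the tips are higher than TCP z minus `tip_reach` suggests, or the cap is lower than stated. I'll probe gently downward with the closed fingers to get the true height.

{"method": "jog_arm", "body": {
  "motion": [0, 0, 0.025, 0, 0, 0, 1, 0, 0, 0.025, 0, 0, 0, 1, 0, 0, 0.025, 0, 0, 0, 1]
}}

```text
time: 6.38
position: [0.4494, -0.2825, 0.0711]
tool_rot: [0.624, 0.782, -0.0, -0.0]
ft_force: [0.8, 0.5, 0.5]
grip_width: 0.0004
grip_force: 0.0
```

{"method": "jog_arm", "body": {
  "motion": [0, 0, 0.025, 0, 0, 0, 1, 0, 0, 0.025, 0, 0, 0, 1, 0, 0, 0.025, 0, 0, 0, 1]
}}

```text
time: 6.75
position: [0.4495, -0.2826, 0.0707]
tool_rot: [0.624, 0.782, -0.0, 0.0]
ft_force: [-3.7, 4.5, 24.6]
grip_width: 0.0002
grip_force: 12.7
```

Contact came at TCP z ≈ 0.0708 on the 80 mm cap. The real fingertips therefore sit about 9 mm behind the reported TCP, not 11 mm ahead of it. I'll use that from here on: lift, open, re-descend to TCP 0.054 and grip.

{"method": "jog_arm", "body": {
  "motion": [0, 0, -0.5, 0, 0, 0, 1, 0, 0, -0.1, 0, 0, 0, -1, 0, 0, 0, 0, 0, 0, -1, 0, 0, 0, 0, 0, 0, -1, 0, 0, 0, 0, 0, 0, -1, 0, 0, 0, 0, 0, 0, -1, 0, 0, 0, 0, 0, 0, -1, 0, 0, 0, 0, 0, 0, -1, 0, 0, 0, 0, 0, 0, -1]
}}

```text
time: 7.88
position: [0.4494, -0.2825, 0.0923]
tool_rot: [0.624, 0.782, 0.0, 0.0]
ft_force: [-1.0, 1.0, 0.0]
grip_width: 0.0725
grip_force: 0.0
```

```bash
python3 - <<'E'
from h import *
go(.4493,-.2825,.054)
E
```

```text
t 7.88 pos [ 0.4494 -0.2825  0.0923] ang 102.8 w 0.0725 F [-1.  1.  0.]
 turn/4: [0. 0. 0.]  shift/4cm in goal axes: [ 0.002 -0.003  0.957]  in current axes: [ 0.002 -0.003  0.957]
```

{"method": "jog_arm", "body": {
  "motion": [0, 0, 0, 0, 0, 0, -1, 0, 0, 0, 0, 0, 0, -1, 0, 0, 0.32, 0, 0, 0, -1, 0, 0, 0.32, 0, 0, 0, -1, 0, 0, 0.32, 0, 0, 0, -1, 0, 0, 0, 0, 0, 0, -1, 0, 0, 0, 0, 0, 0, 1, 0, 0, 0, 0, 0, 0, 1, 0, 0, 0, 0, 0, 0, 1, 0, 0, 0, 0, 0, 0, 1, 0, 0, 0, 0, 0, 0, 1, 0, 0, 0, 0, 0, 0, 1],
  "grip_force": 15
}}

```text
time: 9.38
position: [0.4498, -0.2827, 0.0541]
tool_rot: [0.624, 0.781, 0.0, 0.0]
ft_force: [1.2, 0.7, 0.5]
grip_width: 0.05
grip_force: 15.0
```

The cap is gripped (50 mm, 15 N). Lifting, then carrying it over to the dish.

{"method": "jog_arm", "body": {
  "motion": [0, 0, -0.3, 0, 0, 0, 1, 0, 0, -0.6, 0, 0, 0, 1, 0, 0, -0.7, 0, 0, 0, 1, 0, 0, -0.7, 0, 0, 0, 1, 0, 0, -0.4, 0, 0, 0, 1, 0.4, 0.11, -0.1, 0, 0, 0, 1, 0.7, 0.2, 0, 0, 0, 0, 1, 0.9, 0.26, 0, 0, 0, 0, 1, 0.9, 0.26, 0, 0, 0, 0, 1, 0.9, 0.26, 0, 0, 0, 0, 1, 0.9, 0.26, 0, 0, 0, 0, 1, 0.9, 0.26, 0, 0, 0, 0, 1]
}}

```text
time: 10.88
position: [0.461, -0.0473, 0.1653]
tool_rot: [0.624, 0.782, -0.0, -0.001]
ft_force: [0.1, -0.5, -2.2]
grip_width: 0.0499
grip_force: 14.9
```

{"method": "jog_arm", "body": {
  "motion": [0.9, 0.26, 0, 0, 0, 0, 1, 0.9, 0.26, 0, 0, 0, 0, 1, 0.9, 0.26, 0, 0, 0, 0, 1, 0.9, 0.26, 0, 0, 0, 0, 1, 0.9, 0.26, 0, 0, 0, 0, 1, 0.9, 0.26, 0, 0, 0, 0, 1, 0.9, 0.26, 0, 0, 0, 0, 1, 0.9, 0.26, 0, 0, 0, 0, 1, 0.6, 0.17, 0, 0, 0, 0, 1, 0.3, 0.08, 0, 0, 0, 0, 1, 0, 0, 0, 0, 0, 0, 1]
}}

```text
time: 12.25
position: [0.4806, 0.2871, 0.1654]
tool_rot: [0.623, 0.782, -0.001, -0.0]
ft_force: [-0.2, -0.4, -1.7]
grip_width: 0.0499
grip_force: 14.9
```

```bash
python3 - <<'E'
from h import *
go(.481,.291,.0575)
print(robot.get_obs()["grip_force"])
E
```

```text
t 12.25 pos [0.4806 0.2871 0.1654] ang 102.89 w 0.0499 F [-0.2 -0.4 -1.7]
 turn/4: [-0.02  0.01 -0.  ]  shift/4cm in goal axes: [0.092 0.032 2.696]  in current axes: [0.093 0.037 2.696]
14.906885654718733
```

{"method": "jog_arm", "body": {
  "motion": [0.09, 0.03, 0.6, 0, 0, 0, 1, 0, 0, 0.7, 0, 0, 0, 1, 0, 0, 0.7, 0, 0, 0, 1, 0, 0, 0.4, 0, 0, 0, 1, 0, 0, 0.2, 0, 0, 0, 1, 0, 0, 0.05, 0, 0, 0, 1, 0, 0, 0.03, 0, 0, 0, 1, 0, 0, 0, 0, 0, 0, 1]
}}

```text
time: 13.25
position: [0.4825, 0.2908, 0.0593]
tool_rot: [0.624, 0.782, 0.001, 0.0]
ft_force: [-0.0, 0.1, -1.6]
grip_width: 0.0498
grip_force: 14.9
```

{"method": "jog_arm", "body": {
  "motion": [0, 0, 0.03, 0, 0, 0, 1, 0, 0, 0.03, 0, 0, 0, 1, 0, 0, 0, 0, 0, 0, 1]
}}

```text
time: 13.62
position: [0.4823, 0.2907, 0.0567]
tool_rot: [0.624, 0.782, 0.0, 0.0]
ft_force: [0.0, -0.2, 2.5]
grip_width: 0.05
grip_force: 15.0
```

The jar is on the dish floor. I'll release it and fly over the parts, taking wrist pictures as I go.

{"method": "jog_arm", "body": {
  "motion": [0, 0, 0, 0, 0, 0, -1, 0, 0, 0, 0, 0, 0, -1, 0, 0, 0, 0, 0, 0, -1, 0, 0, 0, 0, 0, 0, -1, 0, 0, -0.3, 0, 0, 0, -1, 0, 0, -0.8, 0, 0, 0, -1, 0, 0, -0.9, 0, 0, 0, -1, 0, 0, -0.8, 0, 0, 0, -1, 0, 0, 0, 0, 0, 0, -1]
}}

```text
time: 14.75
position: [0.4842, 0.2914, 0.1718]
tool_rot: [0.624, 0.782, 0.003, 0.002]
ft_force: [0.6, 0.5, -0.2]
grip_width: 0.0871
grip_force: 0.0
```

```bash
python3 - <<'E'
from h import *
p=robot.get_obs();cv2.imwrite("pics/wd.png",robot.camera("wrist"))
print(wpix(p,[.481,.291,.02]),wpix(p,[.4823,.2907,.083]))
go(.4275,.096,.12)
for q in [(.655,.176,.12),(.583,-.01,.12),(.655,-.161,.12),(.514,-.268,.12)]:go(*q)
E
```

```text
[245.87192363 179.32333892] [246.74467118 196.59701972]
t 14.8 pos [0.4828 0.2908 0.17  ] ang 102.8 w 0.0871 F [ 0.4  0.  -1. ]
 turn/4: [ 0.05 -0.01 -0.  ]  shift/4cm in goal axes: [-4.444 -2.428  1.249]  in current axes: [-4.444 -2.432  1.239]
t 14.8 pos [0.4828 0.2908 0.17  ] ang 102.8 w 0.0871 F [ 0.4  0.  -1. ]
 turn/4: [ 0.05 -0.01 -0.  ]  shift/4cm in goal axes: [-3.754  3.561  1.249]  in current axes: [-3.754  3.557  1.26 ]
t 14.8 pos [0.4828 0.2908 0.17  ] ang 102.8 w 0.0871 F [ 0.4  0.  -1. ]
 turn/4: [ 0.05 -0.01 -0.  ]  shift/4cm in goal axes: [-7.889  0.776  1.249]  in current axes: [-7.89   0.771  1.249]
t 14.8 pos [0.4828 0.2908 0.17  ] ang 102.8 w 0.0871 F [ 0.4  0.  -1. ]
 turn/4: [ 0.05 -0.01 -0.  ]  shift/4cm in goal axes: [-11.969   1.695   1.249]  in current axes: [-11.97   1.69   1.25]
t 14.8 pos [0.4828 0.2908 0.17  ] ang 102.8 w 0.0871 F [ 0.4  0.  -1. ]
 turn/4: [ 0.05 -0.01 -0.  ]  shift/4cm in goal axes: [-13.797  -2.336   1.249]  in current axes: [-13.797  -2.34    1.235]
```

{"method": "jog_arm", "body": {
  "motion": [-0.5, -0.25, 0, 0, 0, 0, -1, -0.8, -0.44, 0.2, 0, 0, 0, -1, -0.8, -0.44, 0.25, 0, 0, 0, -1, -0.8, -0.44, 0.25, 0, 0, 0, -1, -0.8, -0.44, 0.25, 0, 0, 0, -1, -0.54, -0.32, 0.2, 0, 0, 0, -1, -0.2, -0.1, 0.1, 0, 0, 0, -1, 0, 0, 0, 0, 0, 0, -1, 0, 0, 0, 0, 0, 0, -1]
}}

```text
time: 15.92
position: [0.4272, 0.0964, 0.1183]
tool_rot: [0.624, 0.782, 0.0, 0.0]
ft_force: [0.1, 0.1, -0.0]
grip_width: 0.0871
grip_force: 0.0
```

```bash
cat > snap.py <<'E'
from h import *
import sys,pickle
n=sys.argv[1];p=robot.get_obs();im=robot.camera("wrist");cv2.imwrite(f"pics/w_{n}.png",im);pickle.dump(p,open(f"{n}.pkl","wb"));print(p["position"].round(4))
E
python3 snap.py lid
```

```text
[0.4272 0.0964 0.1183]
```

{"method": "jog_arm", "body": {
  "motion": [0.05, 0.4, 0, 0, 0, 0, -1, 0.1, 0.85, 0, 0, 0, 0, -1, 0.1, 0.85, 0, 0, 0, 0, -1, 0.1, 0.85, 0, 0, 0, 0, -1, 0.1, 0.85, 0, 0, 0, 0, -1, 0.1, 0.85, 0, 0, 0, 0, -1, 0.1, 0.85, 0, 0, 0, 0, -1, 0.04, 0.4, 0, 0, 0, 0, -1, 0, 0.1, 0, 0, 0, 0, -1, 0, 0, 0, 0, 0, 0, -1]
}}

```text
time: 17.23
position: [0.6538, 0.1764, 0.118]
tool_rot: [0.624, 0.782, -0.0, -0.0]
ft_force: [-0.8, -0.3, -0.1]
grip_width: 0.087
grip_force: 0.0
```

```bash
python3 snap.py green
```

```text
[0.6538 0.1764 0.118 ]
```

{"method": "jog_arm", "body": {
  "motion": [-0.5, -0.33, 0, 0, 0, 0, -1, -0.85, -0.58, 0, 0, 0, 0, -1, -0.85, -0.58, 0, 0, 0, 0, -1, -0.85, -0.58, 0, 0, 0, 0, -1, -0.6, -0.4, 0, 0, 0, 0, -1, -0.4, -0.27, 0, 0, 0, 0, -1, -0.08, -0.05, 0, 0, 0, 0, -1, 0, 0, 0, 0, 0, 0, -1, 0, 0, 0, 0, 0, 0, -1]
}}

```text
time: 18.4
position: [0.5827, -0.009, 0.1182]
tool_rot: [0.623, 0.782, 0.0, 0.0]
ft_force: [-0.2, 0.9, -0.3]
grip_width: 0.0874
grip_force: 0.0
```

```bash
python3 snap.py pan
```

```text
[ 0.5827 -0.009   0.1182]
```

{"method": "jog_arm", "body": {
  "motion": [-0.5, 0.1, 0, 0, 0, 0, -1, -0.85, 0.2, 0, 0, 0, 0, -1, -0.85, 0.2, 0, 0, 0, 0, -1, -0.85, 0.2, 0, 0, 0, 0, -1, -0.6, 0.13, 0, 0, 0, 0, -1, -0.35, 0.07, 0, 0, 0, 0, -1, -0.08, 0.02, 0, 0, 0, 0, -1, 0, 0, 0, 0, 0, 0, -1, 0, 0, 0, 0, 0, 0, -1]
}}

```text
time: 19.58
position: [0.6539, -0.1598, 0.1182]
tool_rot: [0.623, 0.782, -0.0, -0.0]
ft_force: [-0.4, 0.5, -0.3]
grip_width: 0.0873
grip_force: 0.0
```

```bash
python3 snap.py blue; python3 - <<'E'
from h import *
import pickle
E=dict(lid=(.4275,.096,.041),green=(.655,.176,.038),pan=(.583,-.01,.042),blue=(.655,-.161,.038))
out=[]
for n,X in E.items():
    p=pickle.load(open(f"{n}.pkl","rb"));im=cv2.imread(f"pics/w_{n}.png");u,v=wpix(p,X).round().astype(int)
    x0,y0=u-50,v-37;c=cv2.resize(im[y0:y0+75,x0:x0+100],(400,300),interpolation=cv2.INTER_CUBIC)
    cv2.putText(c,f"{n} {x0} {y0}",(5,12),0,.4,(0,0,255));out.append(c);print(n,x0,y0,wpix(p,X))
cv2.imwrite("pics/m1.png",np.vstack([np.hstack(out[:2]),np.hstack(out[2:])]))
E
```

```text
[ 0.6539 -0.1598  0.1182]
lid 200 164 [249.71291214 200.65703916]
green 201 163 [250.8405304  199.89567412]
pan 200 165 [249.67446277 201.66839706]
blue 200 164 [250.49404716 200.6376779 ]
```

View pics/m1.png

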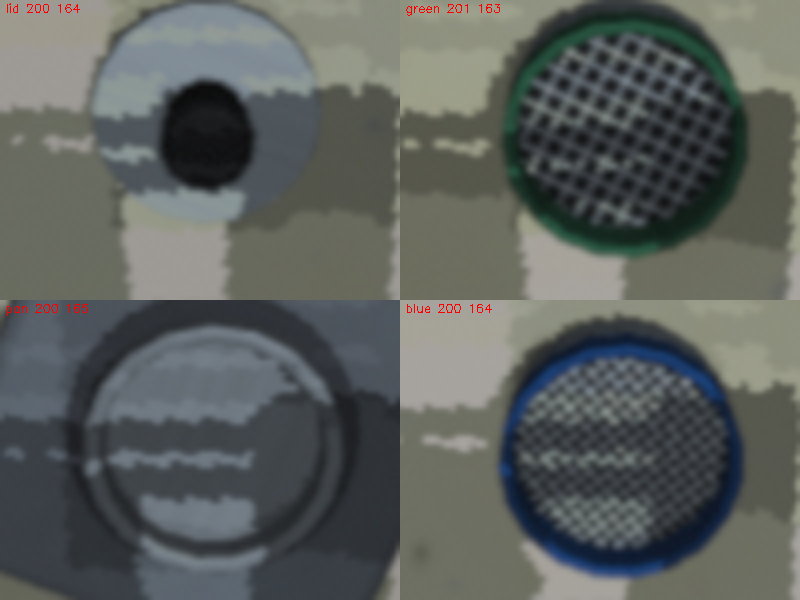

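The montage shows, in crop pixels: lid disc centre (205,111), green rim (226,137), pan rim (213,148), blue rim (221,159). Converting these to world positions.

```bash
python3 - <<'E'
from h import *
import pickle
M=dict(lid=(200,164,205,111,.016),green=(201,163,226,137,.038),pan=(200,165,213,148,.042),blue=(200,164,221,159,.038))
for n,(x0,y0,a,b,z) in M.items():
    p=pickle.load(open(f"{n}.pkl","rb"));u,v=x0+(a+.5)/4-.5,y0+(b+.5)/4-.5;print(n,wray(p,u,v,z).round(4),p["position"].round(4))
    if n=="lid":print("knob",wray(p,200+208/4,164+143/4,.041).round(4))
go(.655,-.161,.02)
E
```

```text
lid [0.4283 0.0974 0.016 ] [0.4272 0.0964 0.1183]
knob [0.4293 0.0973 0.041 ]
green [0.6598 0.18   0.038 ] [0.6538 0.1764 0.118 ]
pan [ 0.5857 -0.0093  0.042 ] [ 0.5827 -0.009   0.1182]
blue [ 0.6594 -0.1626  0.038 ] [ 0.6539 -0.1598  0.1182]
t 19.62 pos [ 0.654  -0.1599  0.1183] ang 102.86 w 0.0873 F [-0.1 -0.5  1.2]
 turn/4: [-0.01 -0.01  0.  ]  shift/4cm in goal axes: [-0.033  0.018  2.457]  in current axes: [-0.034  0.019  2.457]
```

{"method": "jog_arm", "body": {
  "motion": [-0.095, 0.08, 0.5, 0, 0, 0, -1, 0, 0, 0.7, 0, 0, 0, -1, 0, 0, 0.7, 0, 0, 0, -1, 0, 0, 0.4, 0, 0, 0, -1, 0, 0, 0.3, 0, 0, 0, -1, 0, 0, 0.2, 0, 0, 0, -1, 0, 0, 0, 0, 0, 0, -1, 0, 0, 0, 0, 0, 0, 1, 0, 0, 0, 0, 0, 0, 1, 0, 0, 0, 0, 0, 0, 1, 0, 0, 0, 0, 0, 0, 1, 0, 0, 0, 0, 0, 0, 1],
  "grip_force": 15
}}

```text
time: 21.12
position: [0.6587, -0.164, 0.0066]
tool_rot: [0.624, 0.782, 0.0, 0.0]
ft_force: [0.0, -0.4, 1.8]
grip_width: 0.0546
grip_force: 15.0
```

```bash
python3 - <<'E'
from h import *
go(.5857,-.0093,.12)
print(robot.get_obs()["grip_force"])
E
```

```text
t 21.12 pos [ 0.6587 -0.164   0.0066] ang 102.8 w 0.0546 F [ 0.  -0.4  1.8]
 turn/4: [0.01 0.01 0.  ]  shift/4cm in goal axes: [ 4.175 -0.922 -2.835]  in current axes: [ 4.174 -0.92  -2.837]
14.999857867915125
```

{"method": "jog_arm", "body": {
  "motion": [0, 0, -0.4, 0, 0, 0, 1, 0, 0, -0.7, 0, 0, 0, 1, 0, 0, -0.4, 0, 0, 0, 1, 0.4, -0.09, -0.1, 0, 0, 0, 1, 0.7, -0.15, 0, 0, 0, 0, 1, 0.9, -0.2, 0, 0, 0, 0, 1, 0.9, -0.2, 0, 0, 0, 0, 1, 0.7, -0.16, 0, 0, 0, 0, 1, 0.4, -0.09, 0, 0, 0, 0, 1, 0.17, -0.03, 0, 0, 0, 0, 1, 0, 0, 0, 0, 0, 0, 1, 0, 0, 0, 0, 0, 0, 1]
}}

```text
time: 22.62
position: [0.5863, -0.0103, 0.0703]
tool_rot: [0.624, 0.781, 0.0, 0.001]
ft_force: [0.2, 0.7, -1.0]
grip_width: 0.055
grip_force: 15.0
```

```bash
python3 snap.py pan2; python3 - <<'E'
from h import *
import pickle
p=pickle.load(open("pan2.pkl","rb"));im=cv2.imread("pics/w_pan2.png")
hsv=cv2.cvtColor(im,cv2.COLOR_BGR2HSV)
m=cv2.inRange(hsv,(105,120,40),(125,255,255));n,l,s,c=cv2.connectedComponentsWithStats(m);print(s[1:][s[1:,4]>80],c[1:][s[1:,4]>80])
print("expected rim centre px if centred",wpix(p,p["position"]+[0,0,.0314]))
go(.5857,-.0093,.0406)
c=im[150:262,180:328];c=cv2.resize(c,(790,598),interpolation=cv2.INTER_CUBIC);cv2.imwrite("pics/m2.png",c)
E
```

```text
[ 0.5863 -0.0103  0.0703]
[[ 200  208  101   61 1423]
 [ 224  294   55    9  290]] [[249.73366128 228.66690091]
 [251.06551724 297.44482759]]
expected rim centre px if centred [249.27141775 262.47266787]
t 22.68 pos [ 0.5862 -0.0103  0.0703] ang 102.74 w 0.0548 F [ 0.2 -0.1 -0.8]
 turn/4: [0.01 0.01 0.  ]  shift/4cm in goal axes: [ 0.028 -0.007  0.742]  in current axes: [ 0.029 -0.008  0.742]
```

View pics/m2.png

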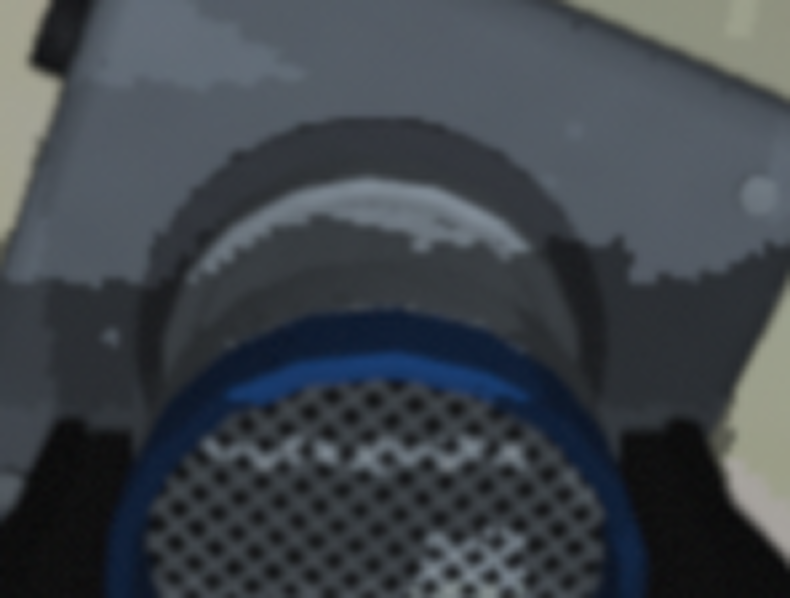

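The held blue rim spans crop columns 107–647 (u≈250.2). The pan is centred at about u≈249.3, with its far rim edge at row 178 (v≈183.3). Next I'll check the tool-x offset of both numerically.

```bash
python3 - <<'E'
from h import *
import pickle
p=pickle.load(open("pan2.pkl","rb"));R=Rn.from_quat(p["tool_rot"]).as_matrix();o=p["position"]
f=lambda u,v,z:(R.T@(wray(p,u,v,z)-o)*1000).round(2)
print("pan far edge in tool mm",f(249.3,183.0,.042),"-> centre x",f(249.3,183.,.042)[0]-29)
print("sieve far edge",f(250.2,207.7,o[2]-.0066+.038),"-> centre x",f(250.2,207.7,o[2]-.0066+.038)[0]-28)
E
```

```text
pan far edge in tool mm [28.61 -0.11 28.28] -> centre x -0.39000000000000057
sieve far edge [ 31.61   0.51 -31.42] -> centre x 3.6099999999999994
```

The dark band under the blue rim is its outer wall. Its true top edge is at row ~350, which puts the sieve within about 0.5 mm of the pan in both axes. Lowering.

{"method": "jog_arm", "body": {
  "motion": [0.01, -0.015, 0.3, 0, 0, 0, 1, 0, 0, 0.2, 0, 0, 0, 1, 0, 0, 0.08, 0, 0, 0, 1, 0, 0, 0.06, 0, 0, 0, 1, 0, 0, 0.05, 0, 0, 0, 1, 0, 0, 0.03, 0, 0, 0, 1, 0, 0, 0, 0, 0, 0, 1]
}}

```text
time: 23.55
position: [0.5849, -0.0091, 0.0415]
tool_rot: [0.624, 0.782, 0.0, 0.0]
ft_force: [-0.5, 0.7, -0.6]
grip_width: 0.0547
grip_force: 15.0
```

{"method": "jog_arm", "body": {
  "motion": [0, 0, 0.03, 0, 0, 0, 1, 0, 0, 0.02, 0, 0, 0, 1, 0, 0, 0, 0, 0, 0, 1]
}}

```text
time: 23.92
position: [0.5851, -0.0092, 0.0405]
tool_rot: [0.624, 0.782, 0.0, 0.0]
ft_force: [-1.7, 0.5, 5.2]
grip_width: 0.0547
grip_force: 15.0
```

The blue sieve is seated (force rise at the predicted height). Release, rise, and go to green.

{"method": "jog_arm", "body": {
  "motion": [0, 0, 0, 0, 0, 0, -1, 0, 0, 0, 0, 0, 0, -1, 0, 0, 0, 0, 0, 0, -1, 0, 0, 0, 0, 0, 0, -1, 0, 0, -0.3, 0, 0, 0, -1, 0, 0, -0.8, 0, 0, 0, -1, 0, 0, -0.8, 0, 0, 0, -1, 0, 0, -0.1, 0, 0, 0, -1, 0, 0, 0, 0, 0, 0, -1]
}}

```text
time: 25.05
position: [0.5847, -0.0091, 0.1197]
tool_rot: [0.624, 0.782, 0.0, 0.0]
ft_force: [-0.5, 0.5, -0.7]
grip_width: 0.0869
grip_force: 0.0
```

```bash
python3 snap.py b2; python3 - <<'E'
from h import *
import pickle
p=pickle.load(open("b2.pkl","rb"));im=cv2.imread("pics/w_b2.png")
m=cv2.inRange(cv2.cvtColor(im,cv2.COLOR_BGR2HSV),(105,120,40),(125,255,255));n,l,s,c=cv2.connectedComponentsWithStats(m);print(s[1:][s[1:,4]>80])
print(wpix(p,[.5851,-.0092,.072]))
go(.6592,.1798,.0066)
E
```

```text
[ 0.5847 -0.0091  0.1197]
[[ 216  175   69   69 1034]]
[249.9890057  212.04580151]
t 25.1 pos [ 0.5841 -0.009   0.1189] ang 102.8 w 0.0871 F [-0.2  1.  -1. ]
 turn/4: [-0.02 -0.01  0.  ]  shift/4cm in goal axes: [4.187 2.876 2.809]  in current axes: [4.185 2.879 2.807]
```

{"method": "jog_arm", "body": {
  "motion": [0.4, 0.27, 0, 0, 0, 0, -1, 0.8, 0.55, 0, 0, 0, 0, -1, 0.8, 0.55, 0, 0, 0, 0, -1, 0.8, 0.55, 0, 0, 0, 0, -1, 0.8, 0.55, 0, 0, 0, 0, -1, 0.4, 0.28, 0, 0, 0, 0, -1, 0.18, 0.12, 0, 0, 0, 0, -1, 0, 0, 0, 0, 0, 0, -1]
}}

```text
time: 26.1
position: [0.6593, 0.1792, 0.1189]
tool_rot: [0.624, 0.782, -0.001, -0.0]
ft_force: [-0.4, -0.7, -0.4]
grip_width: 0.087
grip_force: 0.0
```

```bash
python3 - <<'E'
from h import *
go(.6592,.1798,.0066)
p=robot.get_obs();im=robot.camera("wrist")
m=cv2.inRange(cv2.cvtColor(im,cv2.COLOR_BGR2HSV),(65,90,30),(90,255,255));n,l,s,c=cv2.connectedComponentsWithStats(m);print(s[1:][s[1:,4]>80],wpix(p,[.6592,.1798,.038]))
E
```

```text
t 26.1 pos [0.6593 0.1792 0.1189] ang 102.82 w 0.087 F [-0.4 -0.7 -0.4]
 turn/4: [-0.02  0.   -0.  ]  shift/4cm in goal axes: [0.014 0.    2.808]  in current axes: [0.015 0.004 2.808]
[[221 168  59  59 732]] [249.70955067 198.24114188]
```

{"method": "jog_arm", "body": {
  "motion": [0.015, 0.01, 0.5, 0, 0, 0, -1, 0, 0, 0.7, 0, 0, 0, -1, 0, 0, 0.7, 0, 0, 0, -1, 0, 0, 0.4, 0, 0, 0, -1, 0, 0, 0.3, 0, 0, 0, -1, 0, 0, 0.2, 0, 0, 0, -1, 0, 0, 0, 0, 0, 0, -1, 0, 0, 0, 0, 0, 0, 1, 0, 0, 0, 0, 0, 0, 1, 0, 0, 0, 0, 0, 0, 1, 0, 0, 0, 0, 0, 0, 1, 0, 0, 0, 0, 0, 0, 1],
  "grip_force": 15
}}

```text
time: 27.65
position: [0.66, 0.18, 0.0078]
tool_rot: [0.624, 0.782, 0.0, 0.0]
ft_force: [-1.1, -0.2, 2.1]
grip_width: 0.0557
grip_force: 15.0
```

```bash
python3 - <<'E'
from h import *
go(.585,-.0092,.1)
print(robot.get_obs()["grip_force"])
E
```

```text
t 27.65 pos [0.66   0.18   0.0078] ang 102.8 w 0.0557 F [-1.1 -0.2  2.1]
 turn/4: [0. 0. 0.]  shift/4cm in goal axes: [-4.197 -2.878 -2.305]  in current axes: [-4.197 -2.878 -2.306]
15.000147451646626
```

{"method": "jog_arm", "body": {
  "motion": [0, 0, -0.4, 0, 0, 0, 1, 0, 0, -0.7, 0, 0, 0, 1, 0, 0, -0.7, 0, 0, 0, 1, -0.3, -0.2, -0.4, 0, 0, 0, 1, -0.6, -0.41, -0.1, 0, 0, 0, 1, -0.8, -0.55, 0, 0, 0, 0, 1, -0.8, -0.55, 0, 0, 0, 0, 1, -0.8, -0.55, 0, 0, 0, 0, 1, -0.5, -0.35, 0, 0, 0, 0, 1, -0.3, -0.2, 0, 0, 0, 0, 1, -0.1, -0.07, 0, 0, 0, 0, 1, 0, 0, 0, 0, 0, 0, 1]
}}

```text
time: 29.15
position: [0.585, -0.0092, 0.0995]
tool_rot: [0.624, 0.781, 0.0, 0.0]
ft_force: [-0.1, 0.3, -0.9]
grip_width: 0.056
grip_force: 15.0
```

```bash
python3 snap.py g2; cat > chk.py <<'E'
from h import *
import pickle,sys
# chk name hueLo hueHi zheld  hueLo2 hueHi2 zbelow : colour-rim positions in tool mm
a=sys.argv
p=pickle.load(open(a[1]+".pkl","rb"));im=cv2.imread(f"pics/w_{a[1]}.png");R=Rn.from_quat(p["tool_rot"]).as_matrix();o=p["position"];hsv=cv2.cvtColor(im,cv2.COLOR_BGR2HSV)
for lo,hi,z in ((int(a[2]),int(a[3]),float(a[4])),(int(a[5]),int(a[6]),float(a[7]))):
    m=cv2.inRange(hsv,(lo,90,30),(hi,255,255));n,l,s,c=cv2.connectedComponentsWithStats(m)
    for x,y,w,h,A in s[1:][s[1:,4]>80]:print((x,y,w,h,A),"mid-u, top-v -> tool mm",(R.T@(wray(p,x+(w-1)/2,y,z)-o)*1000).round(2))
E
python3 chk.py g2 65 90 .130 105 125 .072; python3 -c "
from h import *
go(.585,-.0092,.0718)"
```

```text
[ 0.585  -0.0092  0.0995]
(np.int32(200), np.int32(210), np.int32(101), np.int32(59), np.int32(1382)) mid-u, top-v -> tool mm [ 30.03   0.41 -30.47]
(np.int32(224), np.int32(294), np.int32(53), np.int32(9), np.int32(263)) mid-u, top-v -> tool mm [-22.03   0.44 -30.48]
(np.int32(213), np.int32(181), np.int32(75), np.int32(38), np.int32(686)) mid-u, top-v -> tool mm [30.24  0.38 27.53]
t 29.2 pos [ 0.5851 -0.0088  0.0995] ang 102.82 w 0.0555 F [ 0.1 -0.3 -1. ]
 turn/4: [ 0.01 -0.   -0.  ]  shift/4cm in goal axes: [-0.008 -0.005  0.693]  in current axes: [-0.008 -0.005  0.693]
```

Green is aligned with blue to within 0.3 mm in both axes. Lowering.

{"method": "jog_arm", "body": {
  "motion": [0, 0, 0.3, 0, 0, 0, 1, 0, 0, 0.15, 0, 0, 0, 1, 0, 0, 0.08, 0, 0, 0, 1, 0, 0, 0.06, 0, 0, 0, 1, 0, 0, 0.05, 0, 0, 0, 1, 0, 0, 0.03, 0, 0, 0, 1, 0, 0, 0.03, 0, 0, 0, 1, 0, 0, 0, 0, 0, 0, 1]
}}

```text
time: 30.2
position: [0.585, -0.0094, 0.0717]
tool_rot: [0.624, 0.782, 0.0, 0.0]
ft_force: [-0.5, 0.1, 0.1]
grip_width: 0.0555
grip_force: 15.0
```

{"method": "jog_arm", "body": {
  "motion": [0, 0, 0.02, 0, 0, 0, 1, 0, 0, 0.01, 0, 0, 0, 1, 0, 0, 0, 0, 0, 0, 1]
}}

```text
time: 30.58
position: [0.585, -0.0094, 0.0716]
tool_rot: [0.624, 0.782, 0.0, 0.0]
ft_force: [-2.9, 0.6, 7.9]
grip_width: 0.0556
grip_force: 15.0
```

{"method": "jog_arm", "body": {
  "motion": [0, 0, 0, 0, 0, 0, -1, 0, 0, 0, 0, 0, 0, -1, 0, 0, 0, 0, 0, 0, -1, 0, 0, 0, 0, 0, 0, -1, 0, 0, -0.3, 0, 0, 0, -1, 0, 0, -0.8, 0, 0, 0, -1, 0, 0, -0.7, 0, 0, 0, -1, 0, 0, 0, 0, 0, 0, -1, 0, 0, 0, 0, 0, 0, -1]
}}

```text
time: 31.7
position: [0.5844, -0.0092, 0.1421]
tool_rot: [0.624, 0.782, -0.0, -0.0]
ft_force: [-0.2, -1.2, 0.4]
grip_width: 0.0868
grip_force: 0.0
```

```bash
python3 snap.py g3;python3 chk.py g3 65 90 .102 105 125 .072;python3 -c "
from h import *
go(.514,-.268,.12)"
```

```text
[ 0.5844 -0.0092  0.1421]
(np.int32(216), np.int32(179), np.int32(71), np.int32(70), np.int32(1021)) mid-u, top-v -> tool mm [28.53  1.11 40.08]
(np.int32(221), np.int32(169), np.int32(61), np.int32(23), np.int32(312)) mid-u, top-v -> tool mm [29.6   1.19 70.08]
t 31.75 pos [ 0.5841 -0.0092  0.1415] ang 102.8 w 0.0869 F [-0.9  0.3  0.4]
 turn/4: [-0.02 -0.01  0.  ]  shift/4cm in goal axes: [-5.922 -3.141  0.538]  in current axes: [-5.922 -3.141  0.539]
```

Green is seated. Now hover over red in the stall.

{"method": "jog_arm", "body": {
  "motion": [-0.4, -0.2, 0, 0, 0, 0, -1, -0.8, -0.43, 0, 0, 0, 0, -1, -0.8, -0.43, 0, 0, 0, 0, -1, -0.8, -0.43, 0, 0, 0, 0, -1, -0.8, -0.43, 0.1, 0, 0, 0, -1, -0.8, -0.43, 0.1, 0, 0, 0, -1, -0.8, -0.42, 0.1, 0, 0, 0, -1, -0.5, -0.25, 0.1, 0, 0, 0, -1, -0.22, -0.12, 0.1, 0, 0, 0, -1, 0, 0, 0, 0, 0, 0, -1, 0, 0, 0, 0, 0, 0, -1]
}}

```text
time: 33.12
position: [0.515, -0.2669, 0.1222]
tool_rot: [0.623, 0.782, 0.0, -0.0]
ft_force: [-0.3, -0.5, 0.5]
grip_width: 0.0874
grip_force: 0.0
```

```bash
python3 snap.py r1;python3 - <<'E'
from h import *
import pickle
p=pickle.load(open("r1.pkl","rb"));im=cv2.imread("pics/w_r1.png");hsv=cv2.cvtColor(im,cv2.COLOR_BGR2HSV)
m=cv2.inRange(hsv,(0,150,50),(5,255,255))|cv2.inRange(hsv,(172,150,50),(180,255,255));n,l,s,c=cv2.connectedComponentsWithStats(m);print(s[1:][s[1:,4]>80],wpix(p,[.514,-.268,.038]))
u,v=wpix(p,[.514,-.268,.038]).astype(int);c=cv2.resize(im[v-60:v+60,u-80:u+80],(800,600),interpolation=2);cv2.imwrite("pics/m3.png",c);print(u-80,v-60)
E
```

```text
[ 0.515  -0.2669  0.1222]
[[ 473  104   37   56 1369]
 [ 222  170   61   60  862]] [248.30648766 198.69979339]
168 138
```

View pics/m3.png

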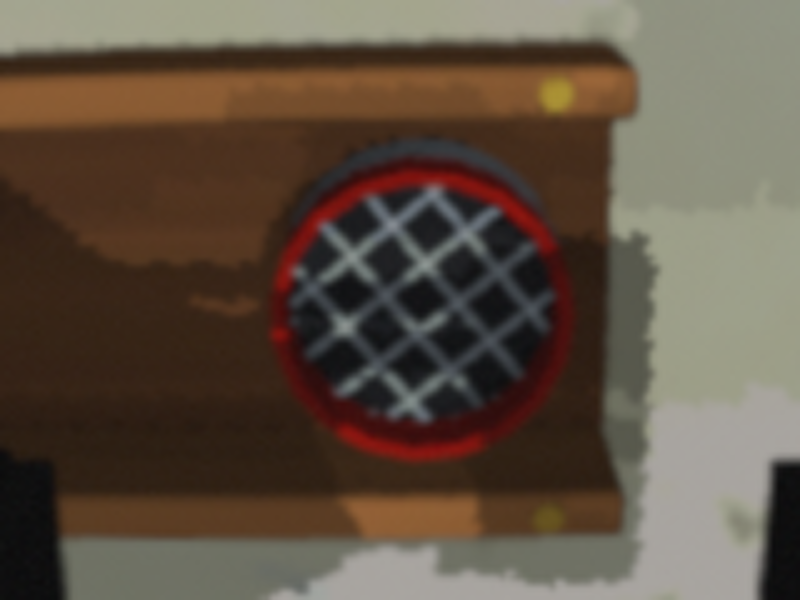

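The red rim's box is centred at (252,199.5), the stall is empty beside it, and the cheeks run level in the picture, so the fingers are aligned with the stall.

```bash
python3 - <<'E'
from h import *
import pickle
p=pickle.load(open("r1.pkl","rb"));X=wray(p,252,200.2,.038);print(X)
go(X[0],X[1],.0075,102.8)
E
```

```text
[ 0.51758119 -0.26864537  0.038     ]
t 33.17 pos [ 0.5151 -0.2669  0.1223] ang 102.88 w 0.0871 F [ 0.1  0.2 -0. ]
 turn/4: [-0.   -0.01  0.02]  shift/4cm in goal axes: [-0.056  0.052  2.871]  in current axes: [-0.057  0.051  2.871]
```

{"method": "jog_arm", "body": {
  "motion": [-0.056, 0.045, 0.5, 0, 0, 0, -1, 0, 0, 0.7, 0, 0, 0, -1, 0, 0, 0.7, 0, 0, 0, -1, 0, 0, 0.4, 0, 0, 0, -1, 0, 0, 0.35, 0, 0, 0, -1, 0, 0, 0.21, 0, 0, 0, -1, 0, 0, 0, 0, 0, 0, -1, 0, 0, 0, 0, 0, 0, 1, 0, 0, 0, 0, 0, 0, 1, 0, 0, 0, 0, 0, 0, 1, 0, 0, 0, 0, 0, 0, 1, 0, 0, 0, 0, 0, 0, 1],
  "grip_force": 15
}}

```text
time: 34.67
position: [0.5172, -0.2699, 0.0081]
tool_rot: [0.624, 0.782, -0.0, 0.0]
ft_force: [0.4, -0.2, 1.7]
grip_width: 0.0548
grip_force: 15.0
```

```bash
python3 - <<'E'
from h import *
go(.585,-.0094,.13)
print(robot.get_obs()["grip_force"])
E
```

```text
t 34.67 pos [ 0.5172 -0.2699  0.0081] ang 102.8 w 0.0548 F [ 0.4 -0.2  1.7]
 turn/4: [0. 0. 0.]  shift/4cm in goal axes: [ 5.976  3.095 -3.048]  in current axes: [ 5.975  3.096 -3.049]
15.00012767734006
```

{"method": "jog_arm", "body": {
  "motion": [0, 0, -0.4, 0, 0, 0, 1, 0, 0, -0.7, 0, 0, 0, 1, 0, 0, -0.8, 0, 0, 0, 1, 0, 0, -0.75, 0, 0, 0, 1, 0.3, 0.15, -0.4, 0, 0, 0, 1, 0.7, 0.36, 0, 0, 0, 0, 1, 0.8, 0.42, 0, 0, 0, 0, 1, 0.8, 0.42, 0, 0, 0, 0, 1, 0.8, 0.42, 0, 0, 0, 0, 1, 0.8, 0.42, 0, 0, 0, 0, 1, 0.8, 0.41, 0, 0, 0, 0, 1, 0.5, 0.26, 0, 0, 0, 0, 1]
}}

```text
time: 36.17
position: [0.5792, -0.0271, 0.1296]
tool_rot: [0.623, 0.782, -0.0, -0.001]
ft_force: [-0.4, 0.4, -0.7]
grip_width: 0.055
grip_force: 15.0
```

{"method": "jog_arm", "body": {
  "motion": [0.3, 0.15, 0, 0, 0, 0, 1, 0.17, 0.08, 0, 0, 0, 0, 1, 0, 0, 0, 0, 0, 0, 1, 0, 0, 0, 0, 0, 0, 1]
}}

```text
time: 36.67
position: [0.5846, -0.0104, 0.1298]
tool_rot: [0.624, 0.781, -0.0, -0.0]
ft_force: [0.5, -0.6, -1.0]
grip_width: 0.0545
grip_force: 15.0
```

```bash
python3 snap.py r2; python3 chk.py r2 173 180 .160 65 90 .102; python3 -c "
from h import *
go(.585,-.0094,.1021)"
```

```text
[ 0.5846 -0.0104  0.1298]
(np.int32(216), np.int32(182), np.int32(71), np.int32(31), np.int32(508)) mid-u, top-v -> tool mm [29.46  1.07 27.81]
t 36.73 pos [ 0.5846 -0.0104  0.1298] ang 102.74 w 0.055 F [ 0.2 -0.2 -0.8]
 turn/4: [-0.  0. -0.]  shift/4cm in goal axes: [0.022 0.016 0.693]  in current axes: [0.022 0.016 0.693]
```

```bash
python3 chk.py r2 0 6 .160 65 90 .102
```

```text
(np.int32(457), np.int32(105), np.int32(47), np.int32(60), np.int32(1595)) mid-u, top-v -> tool mm [ 93.2  134.99 -30.24]
(np.int32(469), np.int32(153), np.int32(11), np.int32(19), np.int32(104)) mid-u, top-v -> tool mm [ 64.17 133.46 -30.23]
(np.int32(453), np.int32(183), np.int32(34), np.int32(51), np.int32(799)) mid-u, top-v -> tool mm [ 45.67 133.4  -30.23]
(np.int32(199), np.int32(207), np.int32(102), np.int32(62), np.int32(1586)) mid-u, top-v -> tool mm [ 31.54   0.15 -30.19]
(np.int32(227), np.int32(294), np.int32(50), np.int32(7), np.int32(173)) mid-u, top-v -> tool mm [-22.25   1.31 -30.18]
(np.int32(216), np.int32(182), np.int32(71), np.int32(31), np.int32(508)) mid-u, top-v -> tool mm [29.46  1.07 27.81]
```

Red measures within about 2 mm of green, which is inside the 5 mm lead-in. A small correction, then lower.

{"method": "jog_arm", "body": {
  "motion": [-0.02, 0.02, 0.3, 0, 0, 0, 1, 0, 0, 0.15, 0, 0, 0, 1, 0, 0, 0.08, 0, 0, 0, 1, 0, 0, 0.06, 0, 0, 0, 1, 0, 0, 0.05, 0, 0, 0, 1, 0, 0, 0.03, 0, 0, 0, 1, 0, 0, 0.02, 0, 0, 0, 1, 0, 0, 0, 0, 0, 0, 1]
}}

```text
time: 37.72
position: [0.5857, -0.0102, 0.1023]
tool_rot: [0.624, 0.782, 0.0, 0.0]
ft_force: [-0.1, 0.0, -0.9]
grip_width: 0.0549
grip_force: 15.0
```

{"method": "jog_arm", "body": {
  "motion": [0, 0, 0.02, 0, 0, 0, 1, 0, 0, 0.015, 0, 0, 0, 1, 0, 0, 0, 0, 0, 0, 1]
}}

```text
time: 38.1
position: [0.5859, -0.0102, 0.102]
tool_rot: [0.624, 0.782, 0.0, 0.0]
ft_force: [-1.9, 0.7, 6.7]
grip_width: 0.0549
grip_force: 15.0
```

{"method": "jog_arm", "body": {
  "motion": [0, 0, 0, 0, 0, 0, -1, 0, 0, 0, 0, 0, 0, -1, 0, 0, 0, 0, 0, 0, -1, 0, 0, 0, 0, 0, 0, -1, 0, 0, -0.3, 0, 0, 0, -1, 0, 0, -0.8, 0, 0, 0, -1, 0, 0, -0.7, 0, 0, 0, -1, 0, 0, 0, 0, 0, 0, -1, 0, 0, 0, 0, 0, 0, -1]
}}

```text
time: 39.22
position: [0.5852, -0.0101, 0.1727]
tool_rot: [0.624, 0.782, -0.0, -0.0]
ft_force: [0.5, 0.6, 0.4]
grip_width: 0.087
grip_force: 0.0
```

```bash
python3 snap.py r3; python3 chk.py r3 0 6 .132 65 90 .102; python3 -c "
from h import *
go(.4285,.0974,.12)"
```

```text
[ 0.5852 -0.0101  0.1727]
(np.int32(436), np.int32(101), np.int32(57), np.int32(62), np.int32(2008)) mid-u, top-v -> tool mm [ 99.65 181.68  40.58]
(np.int32(458), np.int32(152), np.int32(12), np.int32(16), np.int32(108)) mid-u, top-v -> tool mm [ 55.46 186.23  40.57]
(np.int32(433), np.int32(174), np.int32(45), np.int32(59), np.int32(1355)) mid-u, top-v -> tool mm [ 35.47 179.42  40.56]
(np.int32(216), np.int32(177), np.int32(71), np.int32(71), np.int32(1221)) mid-u, top-v -> tool mm [29.9   1.11 40.66]
t 39.27 pos [ 0.5848 -0.0101  0.1721] ang 102.8 w 0.087 F [ 0.4 -0.7 -0.1]
 turn/4: [-0.02 -0.01  0.  ]  shift/4cm in goal axes: [ 3.486 -3.216  1.302]  in current axes: [ 3.485 -3.214  1.31 ]
```

Red is seated. Now to the lid.

{"method": "jog_arm", "body": {
  "motion": [0.3, -0.28, 0, 0, 0, 0, -1, 0.7, -0.65, 0, 0, 0, 0, -1, 0.7, -0.65, 0.2, 0, 0, 0, -1, 0.7, -0.65, 0.3, 0, 0, 0, -1, 0.6, -0.55, 0.3, 0, 0, 0, -1, 0.35, -0.32, 0.3, 0, 0, 0, -1, 0.13, -0.12, 0.2, 0, 0, 0, -1, 0, 0, 0, 0, 0, 0, -1, 0, 0, 0, 0, 0, 0, -1]
}}

```text
time: 40.4
position: [0.4304, 0.0967, 0.121]
tool_rot: [0.624, 0.781, 0.0, 0.001]
ft_force: [-0.3, 0.2, -0.8]
grip_width: 0.0871
grip_force: 0.0
```

```bash
python3 snap.py l2; python3 - <<'E'
from h import *
import pickle
p=pickle.load(open("l2.pkl","rb"));im=cv2.imread("pics/w_l2.png")
u,v=wpix(p,[.4285,.0974,.03]).astype(int);g=cv2.inRange(im[v-35:v+35,u-40:u+40],(0,0,0),(38,38,38));n,l,s,c=cv2.connectedComponentsWithStats(g)
s=s[1:][s[1:,4]>80];print(s+np.array([u-40,v-35,0,0,0]),wpix(p,[.4285,.0974,.041]),wpix(p,[.4285,.0974,.016]))
go(.4285,.0974,.011)
E
```

```text
[0.4304 0.0967 0.121 ]
[[237 184  22  25 438]] [247.5163338  197.93797425] [247.69667501 190.09054974]
t 40.45 pos [0.4305 0.0966 0.1211] ang 102.77 w 0.087 F [-0.1  0.3 -0.2]
 turn/4: [0.02 0.01 0.  ]  shift/4cm in goal axes: [ 0.031 -0.045  2.753]  in current axes: [ 0.032 -0.05   2.753]
```

{"method": "jog_arm", "body": {
  "motion": [0.045, -0.045, 0.5, 0, 0, 0, -1, 0, 0, 0.7, 0, 0, 0, -1, 0, 0, 0.7, 0, 0, 0, -1, 0, 0, 0.4, 0, 0, 0, -1, 0, 0, 0.3, 0, 0, 0, -1, 0, 0, 0.15, 0, 0, 0, -1, 0, 0, 0, 0, 0, 0, 1, 0, 0, 0, 0, 0, 0, 1, 0, 0, 0, 0, 0, 0, 1, 0, 0, 0, 0, 0, 0, 1, 0, 0, 0, 0, 0, 0, 1, 0, 0, 0, 0, 0, 0, 1],
  "grip_force": 15
}}

```text
time: 41.95
position: [0.4271, 0.0984, 0.0109]
tool_rot: [0.624, 0.782, 0.0, 0.0]
ft_force: [-0.2, 0.8, -0.1]
grip_width: 0.0349
grip_force: 0.0
```

{"method": "jog_arm", "body": {
  "motion": [0, 0, 0, 0, 0, 0, 1, 0, 0, 0, 0, 0, 0, 1, 0, 0, 0, 0, 0, 0, 1]
}}

```text
time: 42.32
position: [0.4272, 0.0983, 0.0108]
tool_rot: [0.624, 0.781, 0.0, 0.0]
ft_force: [0.5, -0.0, 0.2]
grip_width: 0.0203
grip_force: 15.0
```

```bash
python3 - <<'E'
from h import *
go(.5855,-.01,.165)
print(robot.get_obs()["grip_force"])
E
```

```text
t 42.33 pos [0.4272 0.0983 0.0108] ang 102.8 w 0.0203 F [ 0.5 -0.   0.2]
 turn/4: [0. 0. 0.]  shift/4cm in goal axes: [-3.517  3.259 -3.854]  in current axes: [-3.518  3.26  -3.853]
15.000020563602448
```

{"method": "jog_arm", "body": {
  "motion": [0, 0, -0.4, 0, 0, 0, 1, 0, 0, -0.7, 0, 0, 0, 1, 0, 0, -0.9, 0, 0, 0, 1, 0, 0, -0.9, 0, 0, 0, 1, 0, 0, -0.65, 0, 0, 0, 1, -0.3, 0.28, -0.3, 0, 0, 0, 1, -0.7, 0.65, 0, 0, 0, 0, 1, -0.7, 0.65, 0, 0, 0, 0, 1, -0.7, 0.65, 0, 0, 0, 0, 1, -0.6, 0.55, 0, 0, 0, 0, 1, -0.35, 0.33, 0, 0, 0, 0, 1, -0.17, 0.15, 0, 0, 0, 0, 1]
}}

```text
time: 43.82
position: [0.5856, -0.0107, 0.1643]
tool_rot: [0.624, 0.781, -0.0, -0.0]
ft_force: [0.2, 0.9, -1.4]
grip_width: 0.0203
grip_force: 15.0
```

{"method": "jog_arm", "body": {
  "motion": [0, 0, 0, 0, 0, 0, 1, 0, 0, 0, 0, 0, 0, 1]
}}

```text
time: 44.08
position: [0.5842, -0.0094, 0.1646]
tool_rot: [0.624, 0.782, -0.0, -0.001]
ft_force: [-0.2, -0.5, -0.6]
grip_width: 0.0202
grip_force: 15.0
```

```bash
python3 snap.py l3; python3 - <<'E'
from h import *
import pickle
go(.5855,-.01,.1348)
im=cv2.imread("pics/w_l3.png");print(wpix(pickle.load(open("l3.pkl","rb")),[.5855,-.01,.132]))
cv2.imwrite("pics/m4.png",cv2.resize(im[140:260,170:330],(800,600),interpolation=2))
E
```

```text
[ 0.5842 -0.0094  0.1646]
t 44.12 pos [ 0.5843 -0.0094  0.1647] ang 102.84 w 0.0204 F [-0.5  0.6 -0.7]
 turn/4: [-0.02 -0.01  0.  ]  shift/4cm in goal axes: [-0.022  0.025  0.748]  in current axes: [-0.023  0.026  0.748]
[251.05893185 220.07872177]
```

View pics/m4.png

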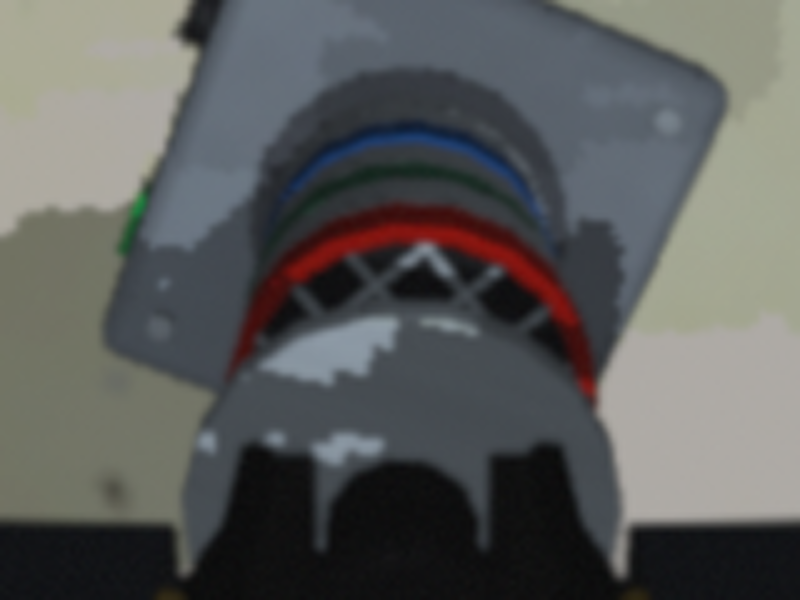

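The stack stands straight. The lid disc is centred at crop column 402 and the red rim at about 413, so a 1.5 mm shift to tool +y, then lower.

{"method": "jog_arm", "body": {
  "motion": [-0.02, 0.037, 0.3, 0, 0, 0, 1, 0, 0, 0.2, 0, 0, 0, 1, 0, 0, 0.08, 0, 0, 0, 1, 0, 0, 0.06, 0, 0, 0, 1, 0, 0, 0.05, 0, 0, 0, 1, 0, 0, 0.03, 0, 0, 0, 1, 0, 0, 0.02, 0, 0, 0, 1, 0, 0, 0, 0, 0, 0, 1]
}}

```text
time: 45.12
position: [0.587, -0.0105, 0.1353]
tool_rot: [0.624, 0.782, 0.0, -0.0]
ft_force: [-0.6, 1.3, -1.2]
grip_width: 0.0205
grip_force: 15.0
```

{"method": "jog_arm", "body": {
  "motion": [0, 0, 0.02, 0, 0, 0, 1, 0, 0, 0.015, 0, 0, 0, 1, 0, 0, 0, 0, 0, 0, 1]
}}

```text
time: 45.5
position: [0.5873, -0.0105, 0.1348]
tool_rot: [0.624, 0.782, 0.0, 0.0]
ft_force: [-1.8, 1.5, 5.7]
grip_width: 0.0208
grip_force: 15.0
```

{"method": "jog_arm", "body": {
  "motion": [0, 0, 0, 0, 0, 0, -1, 0, 0, 0, 0, 0, 0, -1, 0, 0, 0, 0, 0, 0, -1, 0, 0, 0, 0, 0, 0, -1, 0, 0, 0, 0, 0, 0, -1, 0, 0, -0.3, 0, 0, 0, -1, 0, 0, -0.8, 0, 0, 0, -1, 0, 0, -0.8, 0, 0, 0, -1, -0.6, -0.6, 0, 0, 0, 0, -1, -0.8, -0.8, 0, 0, 0, 0, -1, -0.8, -0.8, 0, 0, 0, 0, -1, 0, 0, 0, 0, 0, 0, -1]
}}

```text
time: 47.0
position: [0.5197, -0.118, 0.2108]
tool_rot: [0.625, 0.78, -0.0, 0.0]
ft_force: [-0.0, 0.5, 0.5]
grip_width: 0.0869
grip_force: 0.0
```

```bash
python3 - <<'E'
from h import *
p=robot.get_obs();w=robot.camera("wrist");s=robot.camera("side")
print(p["position"],wpix(p,[.5855,-.01,.165]),wpix(p,[.481,.291,.003]))
cv2.imwrite("pics/m5.png",np.hstack([cv2.resize(w[0:300,100:400],(400,400),interpolation=2),cv2.resize(s[140:260,190:310],(400,400),interpolation=2)]))
E
```

```text
[ 0.51970159 -0.11801071  0.2107896 ] [365.54792509  98.23572504] [ 286.06259569 -103.83601019]
```

View pics/m5.png

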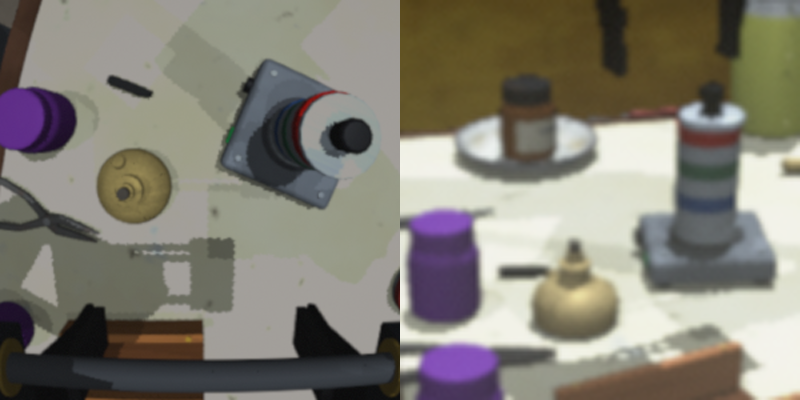

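The stack is straight and level: blue, green, red, lid at crop (710,85–240). The jar stands upright mid-dish at (527,120), and the lamp hasn't moved. Handing in.

```bash
python3 -c "
from rig import robot
print(robot.hand_in())"
```

```text
the job is handed in; nothing more can be done
None
```

The job is handed in after about 47 s of the 144 s allowed, and no verdict came back: blue, green, red and lid are each seated in turn on the shaker pan, the amber jar stands upright in the middle of the dish, and the lamp was never touched.

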